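# Set and lock the burn-in supply, then load the modules

### The arm

A 6-joint arm with a two-finger parallel gripper is mounted at the origin on the work surface. World frame = base frame: x ahead of the robot, y to its left, z up, the work surface at z = 0. Lengths are in m, angles in rad, forces in N, time in s.
With the tool pointing down it reaches from about 0.35 to 0.975 m from the base axis. Payload 4.9 kg.
Tool frame: the origin (TCP) lies at the very end of the fingers, on their centre line; the grasp point (between the pads) lies 19 mm behind it (pinch_z is the distance from the TCP to the grasp point, in m); z points along the fingers, y is the line along which they close (so a half turn about z gives the same grasp; the last joint's range is limited). The gripper opens to 85 mm and grips with 20 to 120 N. Pads are 22 mm wide; open, the fingers measure 114 mm over their backs; the gripper's body (76 mm by 85 mm) begins 54 mm behind the grasp point. The pads swing forward as they close: fully open they stand 13 mm farther back than shut.
Start: joints at [-1.223, 0.053, 1.613, -0, 1.476, -0.119], TCP at [0.281, -0.558, 0.231] pointing down, gripper open.
Joint ranges: [-3.01, 3.01], [-1.01, 2.22], [0.06, 2.58], [-1.02, 4.17], [0.09, 2.62], [-3.14, 3.14]. Speed limits (rad/s): [2.57, 2.57, 3.14, 3.14, 3.14, 3.14].

### API

Orientations are given as a unit quaternion [w, x, y, z].
In Python, from plant import * gives the robot as it stands. The module is installed in compiled form; this text tells all that it offers.
- The arm moves only by the tool play_rows, never from a script. Its arguments are lists of equal length, an entry for each row: "linear": the shift along the world's x, y, z in m, a list of three; "turn": the turn about the world's z in degrees. A call has 1 to 8 rows; each row shifts and turns the commanded pose from where the row before left it; what a row does not reach is not made up. A row lasts 1/8 s, in which the tool goes at most 62.5 mm and 10.7 degrees, less where a joint would pass 70% of its speed; a pose out of reach is approached as far as the arm can. A call is refused whole if a number of a shift passes 0.0625 or a number of a turn 10.7, either way. A call with a gripper value outside its range is refused whole. "hand" is the finger opening in m, from 0 to 0.0854, set as the call begins (left out, the last holds). The fingers move at their own pace and stop on an object; the grip force is fixed at half the most. Time passes only in rows, so rows that do not move let the fingers close. It gives the time, the measured TCP pose, the force, the opening and the grip force at its end, in the units of the state.
- state(): the state, without advancing time (a new reading comes with each control period).
- grab_frame(name): name is "scene" or "top" or "wrist"; returns the picture (480x640x3 uint8, red, green, blue); there is no depth.
- camera_info(name): a dict with "camera_matrix" (3x3 intrinsics, pixels), "origin" and "attitude" of the camera in the world; the wrist camera has in their place "mount" (4x4, takes a point from camera to tool coordinates, whose origin is the TCP and whose axes are the flange's). Camera axes: x right, y down, z forward; pixel columns grow to the right and rows downward; lengths in m; the calibration is good to about 2 mm. The wrist camera is an equidistant fisheye: a pixel r from the principal point sees the ray r / f radians off the axis. A picture is of the moment at which its call begins: read the wrist's pose just before it. camera_info takes no time and is no camera call.
- job_done(): hands the job in; it is judged then, once.
Trained networks look in the newest picture that a camera, given by its name, has taken for a name from the list of things; names that differ only in an ending like _2 or _b are one class to them, and where a whole thing is asked for, a point or a joint stands for the part that bears it (a point fixed in the world has none). Each returns a list of dicts, best first, with "p" (0 to 1); they miss things now and then, are a little off and sometimes report something else, mostly with a low value. They report only what shows in the picture. A call takes as long as a camera call. They do not tell look-alikes from the thing itself.
- trace(camera, thing): "region" (480x640 bool, what is visible of it) and "location" ([column, row] in pixels, amid what is visible of it).
The state is a dict: "time": time; "joint_pos": joint angles; "joint_vel": joint speeds; "joint_efforts": joint torques, N m; "tool_pos": TCP position; "tool_rot": TCP orientation; "contact_force": force on the tool from outside, world axes, zero at the start; "ft_torque": the same for the moment, N m; "gripper_width": opening from 0.0 (shut) to 1.0 (fully open); "grasp_force": force on a finger pad.
Only numpy, scipy, OpenCV 4.12 (cv2) and the standard library are available. Lean on these libraries where they do the work, as an engineer would, in place of code of your own. Each camera call takes 0.05 s, during which the arm holds its last target. There are 200 camera calls.

### The job

Get the burn-in rack running: turn the supply's dial until its white line points at the brass preset tab, then, without shifting the dial, turn the steel lock ring below it clockwise until it is tight. Then lay every module (white housing with green board and black stub) board side up in a lane of its own and slide it under the rack's hood, stub towards the robot, until it is fully home against the stop. When all are home, throw the rack's switch over to the far side, with everything else left where it stands and the modules still home.

Things in the scene. Friction and masses are not known exactly. Their poses are not given: they have to be found in the camera images.
- supply: grey bench supply, fixed, 160 x 160 mm, top face 70 mm above the bench; origin at the centre of its underside, x away from the robot at yaw 0. Dial, lock ring and preset tab share one upright axis through its centre
- dial (a joint): black dial: bar knob 34 mm long, 14 mm wide, 32 mm tall (z 99 to 131 mm), above the lock ring. At 0 its white line points to the supply's -x (towards the robot); grows clockwise from above; stops at 0 and 2.9 rad; light friction (0.04 N m), stays where left
- dial_top (a point): point on the dial's axis at its top face, 131 mm above the bench; turns with the dial: the bar lies along its x, and the white line (over one half of the bar only) runs towards its -x
- preset (a joint): angle of the brass preset tab, a 16 x 6 x 6 mm tab on the scale plate at 46 mm from the axis, in the same zero and sense as the dial: the dial is set when both angles agree. It cannot be turned by hand
- preset_tip (a point): middle of the preset tab's top, 78 mm above the bench; its x axis lies along the radius
- lockring (a joint): lock ring: knurled steel ring 54 mm across, 18 mm tall (z 77 to 95 mm), on the dial's axis just below the dial, turns separately. Grows clockwise from above; starts slack (under 0.5), tight at its hard stop at 2.0 rad, where the black line on the ring meets the black line on the scale plate; friction 0.08 N m. Grip it from above, fingers either side of the dial
- rack: fixed burn-in rack: base plate 8 mm thick, origin at its underside, x away from the robot at yaw 0, along the lanes; x from -110 to 110 mm. Three lanes at y = -85, 0, 85 mm, 60 mm wide between ribs 8 mm tall (x -40 to 85 mm). Hood over all lanes from x = 35 mm on, 35 mm above the plate, top 60 mm above the bench. Stop face at x = 85 mm. Lanes start empty
- lane0 (a point): on the base plate (z = 8 mm), where a module's origin lies when home in the lane at rack y = -85 mm (rack x = 40 mm)
- lane1 (a point): the same for the lane at rack y = 0
- lane2 (a point): the same for the lane at rack y = 85 mm
- switch (a joint): the rack's toggle switch, a short black lever at rack x = -20 mm, y = 185 mm. 0: leaning to the rack's -x (towards the robot), off; 1.0 rad: thrown to +x, on. Starts off and stays where left
- switch_tip (a point): centre of the 26 mm ball at the end of the switch lever: 69 mm above the bench at either end of its throw, 22 mm before (off) or beyond (on) the pivot along the rack's x; friction 0.06 N m
- module0: white plastic housing 90 x 50 x 30 mm (x, y, z) holding a green circuit board flush in its top, 130 g; origin at the centre of its underside; a black stub 10 mm thick, 25 mm long sticks out of the middle of its -x end, 18 mm up. Treat it as a solid block. There are two or three modules alike; an absent one reads None
- module1: white plastic housing 90 x 50 x 30 mm (x, y, z) holding a green circuit board flush in its top, 130 g; origin at the centre of its underside; a black stub 10 mm thick, 25 mm long sticks out of the middle of its -x end, 18 mm up. Treat it as a solid block. There are two or three modules alike; an absent one reads None
- module2: white plastic housing 90 x 50 x 30 mm (x, y, z) holding a green circuit board flush in its top, 130 g; origin at the centre of its underside; a black stub 10 mm thick, 25 mm long sticks out of the middle of its -x end, 18 mm up. Treat it as a solid block. There are two or three modules alike; an absent one reads None
- module0_stub (a point): end of that module's stub
- module1_stub (a point): end of that module's stub
- module2_stub (a point): end of that module's stub
- flux: bystander: small flux bottle, 38 mm in diameter, 85 mm tall
- reel: bystander: solder reel, 56 mm in diameter, 40 mm tall
- spare_lid: bystander: flat white spare lid, 90 x 50 x 6 mm, no board, not a module
- cutters: bystander: flush cutters with yellow handles, 125 mm long, 13 mm high
- bin: bystander: blue open parts bin, 100 x 140 x 70 mm
- driver: bystander: black screwdriver, 140 mm long
Not all that is in view belongs to the job. Leave any brown look-alike of the module1 alone. Leave any pink look-alike of the module2 alone.

How it is judged:
By the outcome, as a careful person would: the job done as asked, in the order asked, and still so for the second after the job is handed in, with the robot touching nothing.
Of module0, module1, module2 only 2 to 3 are there at a start; the rules pass over those that are not, and their reading is None.
At some moment in a run one of module0, module1, module2 may be knocked a few centimetres aside while the robot is not near it.
Once in a run the grip may slacken for a moment while it holds something.
It also fails if it takes over 210 s, if anything falls off the work surface, if the arm or the gripper's body presses on something with over 40 N, if the wrist force passes 120 N, or if a joint passes its speed limit or range.

## Working session

There is one attempt and no reset: what is moved stays moved. The work goes in short steps, Python scripts to look and compute and a tool call to move; the robot and the scene stay as the last step left them, time stands still between calls to the robot, and variables do not carry over. Pictures are saved under pics/ and viewed, at most 14 in all, crops included, and the job is handed in when it is done.

Besides the shell and the picture viewer there is one more tool, called as name([rows], argument=value, ...), one row to a line, values as JSON. play_rows: Moves the arm, as the interface text tells. Its arguments: {"type":"object","properties":{"linear":{"type":"array","items":{"type":"array","items":{"type":"number"}}},"turn":{"type":"array","items":{"type":"number"}},"hand":{"type":"number"}},"required":["linear","turn"]}

```bash
mkdir -p pics; cat > h.py <<'E'
from plant import *
import numpy as np, cv2
from scipy.spatial.transform import Rotation as R
def rot(a):
    a=np.array(a,float)
    return a if a.shape==(3,3) else R.from_quat(a[[1,2,3,0]]).as_matrix()
def snap(cam,name=None):
    im=np.array(grab_frame(cam))
    if name: cv2.imwrite('pics/'+name+'.png',im[:,:,::-1])
    return im
def px2w(cam,uv,z):
    i=camera_info(cam);K=np.array(i['camera_matrix'])
    if cam=='wrist':
        s=state();T=np.array(i['mount']);Rw=rot(s['tool_rot']);
        d=np.array([(uv[0]-K[0,2]),(uv[1]-K[1,2])])/K[0,0];th=np.hypot(*d)
        v=np.array([*(d/max(th,1e-9)*np.sin(th)),np.cos(th)])
        o=Rw@T[:3,3]+np.array(s['tool_pos']);v=Rw@T[:3,:3]@v
    else:
        o=np.array(i['origin']);v=rot(i['attitude'])@np.linalg.inv(K)@[uv[0],uv[1],1]
    return o+v*(z-o[2])/v[2]
def w2px(cam,p):
    i=camera_info(cam);K=np.array(i['camera_matrix'])
    if cam=='wrist':
        s=state();T=np.array(i['mount']);Rw=rot(s['tool_rot'])
        c=T[:3,:3].T@(Rw.T@(np.array(p)-s['tool_pos'])-T[:3,3])
        th=np.arctan2(np.hypot(c[0],c[1]),c[2]);d=c[:2]/max(1e-9,np.hypot(c[0],c[1]))*th
        return K[:2,2]+K[0,0]*d
    c=rot(i['attitude']).T@(np.array(p)-i['origin']);q=K@c;return q[:2]/q[2]
E
python3 - <<'E'
from h import *
s=state();print(s)
for c in('scene','top','wrist'):
    print(c,camera_info(c)); snap(c,c+'0')
E
```

```text
{'time': 0.0, 'joint_pos': array([-1.22296445e+00,  5.33810262e-02,  1.61428801e+00,  5.55850658e-05,
        1.47597347e+00, -1.18991653e-01]), 'joint_vel': array([-0.0004016 , -0.00183178,  0.00030737, -0.00215017,  0.00030976,
       -0.00043636]), 'joint_efforts': array([ 1.33271584e-03, -3.93684661e+01, -3.70177174e+01, -6.77214803e-05,
        7.02037913e-03,  8.62722629e-06]), 'tool_pos': array([ 0.28109151, -0.55753799,  0.2300516 ]), 'tool_rot': array([-1.02138499e-03,  9.72883028e-01,  2.31295402e-01, -8.95326205e-05]), 'contact_force': array([ 0.08590369,  0.37540918, -0.12715484]), 'ft_torque': array([-0.00541729,  0.02056033,  0.01535165]), 'grasp_force': 0.0, 'gripper_width': 1.0016525196923771}
scene {'camera_matrix': array([[565.45556111,   0.        , 318.58843   ],
       [  0.        , 565.45556111, 236.28214716],
       [  0.        ,   0.        ,   1.        ]]), 'origin': array([1.34455887, 0.11030736, 1.12844946]), 'attitude': array([-0.22804339,  0.61003918,  0.71079112, -0.26575252])}
top {'camera_matrix': array([[606.90684919,   0.        , 321.97976625],
       [  0.        , 606.90684919, 254.44707324],
       [  0.        ,   0.        ,   1.        ]]), 'origin': array([ 0.19375104, -0.03836912,  1.51805587]), 'attitude': array([-0.06620018,  0.71149585, -0.69644376,  0.06600965])}
wrist {'camera_matrix': array([[371.64829954,   0.        , 321.8855962 ],
       [  0.        , 371.64829954, 239.60095689],
       [  0.        ,   0.        ,   1.        ]]), 'mount': array([[ 1.96056664e-04, -9.60382844e-01, -2.78683969e-01,
         7.20942202e-02],
       [ 9.99999915e-01,  2.89597616e-04, -2.94483876e-04,
         7.88833150e-04],
       [ 3.63523475e-04, -2.78683887e-01,  9.60382819e-01,
        -1.42759635e-01],
       [ 0.00000000e+00,  0.00000000e+00,  0.00000000e+00,
         1.00000000e+00]])}
```

View pics/top0.png

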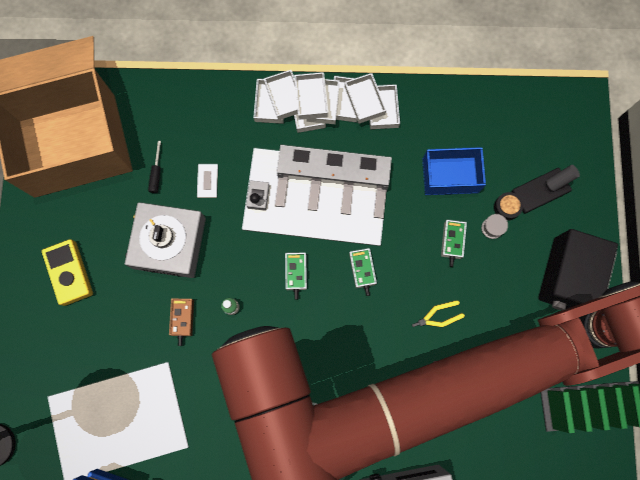

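View pics/scene0.png

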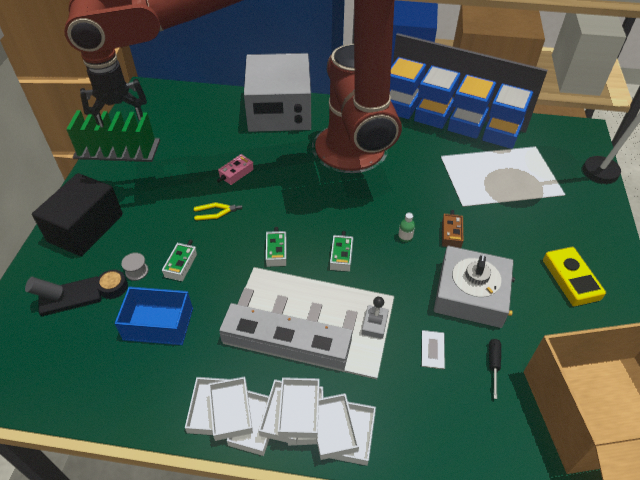

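```bash
python3 - <<'E'
from h import *
im=snap('top');
for n in('module0','supply','dial','rack','switch_tip','preset_tip','lane0'):
    for d in trace('top',n)[:4]:
        r=np.array(d['region']);c,sz,a=cv2.minAreaRect(np.argwhere(r)[:,::-1].astype(np.float32)) if r.any() else (0,0,0)
        print(n,round(d['p'],2),np.round(d['location'],1),r.sum(),c,sz,a)
        if n=='module0' and r.any():
            b=np.array([px2w('top',p,.03)[:2] for p in cv2.boxPoints((c,sz,a))]);print(b.round(3).tolist(), b.mean(0).round(4))
        
print(w2px('top',[0,0,0]))
a=cv2.resize(im[195:285,115:215],(500,450),interpolation=cv2.INTER_CUBIC)
sc=snap('scene');b=cv2.resize(sc[235:335,425:525],(500,500),interpolation=cv2.INTER_CUBIC)[:450]
# rows
cv2.imwrite('pics/c1.png',cv2.resize(np.hstack([a,b]),(800,360))[:,:,::-1])
c=cv2.resize(im[140:250,235:400],(800,533),interpolation=cv2.INTER_CUBIC);cv2.imwrite('pics/c2.png',c[:,:,::-1])
E
```

```text
module0 0.88 [182.3 316.9] 943 (181.0, 322.0) (48.0, 24.0) 90.0
[[0.358, 0.339], [0.36, 0.28], [0.243, 0.273], [0.242, 0.331]] [0.3007 0.3058]
module0 0.85 [294.5 269. ] 792 (295.0, 276.0) (46.0, 20.0) 90.0
[[0.477, 0.057], [0.478, 0.008], [0.363, 0.004], [0.362, 0.054]] [0.4203 0.0308]
module0 0.68 [360.6 269.4] 747 (362.2320251464844, 271.2760009765625) (42.48529815673828, 20.750713348388672) 79.69515228271484
[[0.483, -0.1], [0.493, -0.151], [0.388, -0.171], [0.378, -0.12]] [ 0.4356 -0.1357]
module0 0.68 [205.8 180.1] 661 (206.5, 180.5) (33.0, 19.0) 90.0
[[0.705, 0.291], [0.706, 0.242], [0.618, 0.237], [0.617, 0.286]] [0.6617 0.264 ]
supply 0.68 [315.8 192.9] 12042 (316.0057678222656, 193.1715545654297) (140.53399658203125, 89.48446655273438) 6.499346733093262
supply 0.62 [165.7 238.3] 4685 (164.5675506591797, 239.5946044921875) (71.67796325683594, 67.73238372802734) 9.462322235107422
dial 0.67 [158.5 231.1] 155 (157.5, 233.0) (16.0, 11.0) 90.0
dial 0.5 [315.2 193.4] 12289 (316.5392150878906, 192.91636657714844) (141.2610626220703, 90.37670135498047) 6.709837436676025
rack 0.87 [317.9 195.9] 12049 (316.52685546875, 193.44322204589844) (139.67791748046875, 89.71634674072266) 6.842772960662842
rack 0.72 [253.8 199. ] 96 (254.00001525878906, 198.0) (9.899495124816895, 9.899495124816895) 45.0
rack 0.63 [154.8 177.6] 274 (154.93292236328125, 167.10365295410156) (9.82840633392334, 48.589874267578125) 6.34019136428833
switch_tip 0.38 [253.1 198.3] 75 (253.5, 197.5) (9.0, 9.0) 90.0
lane0 0.63 [314.  192.7] 12041 (315.7338562011719, 193.24815368652344) (139.722412109375, 90.6184310913086) 6.546290874481201
lane0 0.6 [152.2 177.5] 377 (155.66001892089844, 167.1199951171875) (11.359227180480957, 52.59232711791992) 10.30484676361084
[303.18096136 451.29044813]
```

View pics/c1.png

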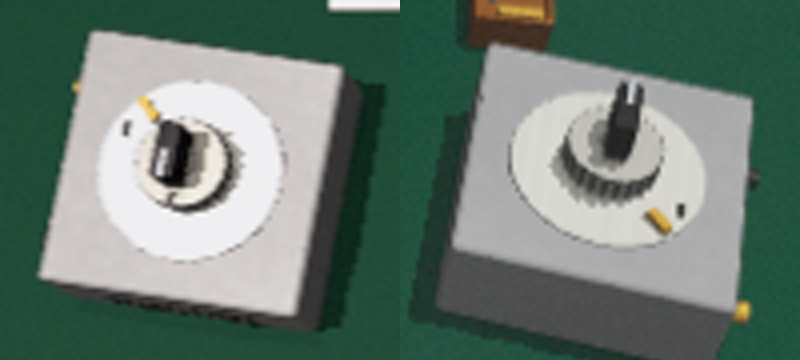

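View pics/c2.png

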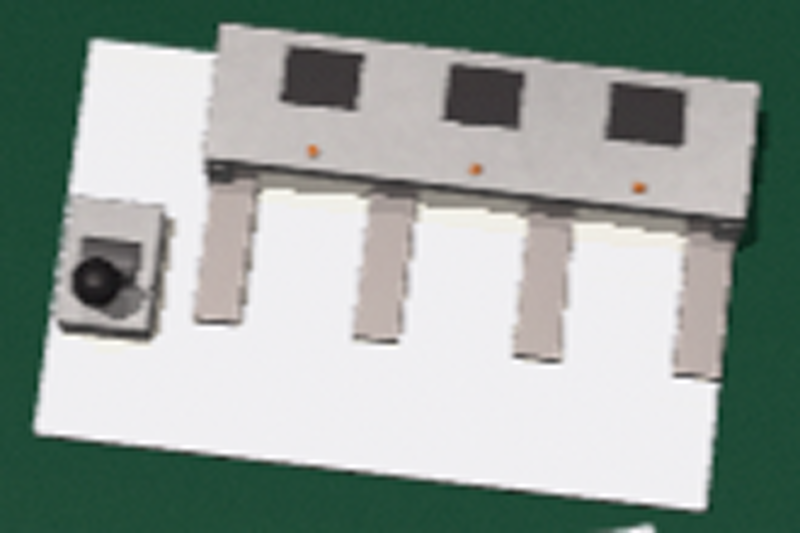

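```bash
cat >> h.py <<'E'
from scipy.optimize import least_squares
def fit(cam,obj,px,g):
    """planar pose (x,y,yaw) from object points and pixels"""
    def f(q):
        c,s=np.cos(q[2]),np.sin(q[2])
        return np.concatenate([w2px(cam,[q[0]+c*o[0]-s*o[1],q[1]+s*o[0]+c*o[1],o[2]])-p for o,p in zip(obj,px)])
    r=least_squares(f,g);return r.x,np.sqrt((r.fun**2).mean())
def tr(q,o):
    c,s=np.cos(q[2]),np.sin(q[2]);return np.array([q[0]+c*o[0]-s*o[1],q[1]+s*o[0]+c*o[1],o[2]])
E
python3 - <<'E'
from h import *
f=lambda u,v:(235+(u-2)/4.848,140+(v-2)/4.848)
obj=[];px=[]
for y,u,v in((127.5,219,323),(42.5,379,341),(-42.5,538,360),(-127.5,698,379)):
    obj.append((-.04,y/1e3,.016));px.append(f(u,v))
rack,e=fit('top',obj,px,[.65,-.04,0]);print('rack',rack,e)
for n,o in dict(l0=(.04,-.085,.008),l1=(.04,0,.008),l2=(.04,.085,.008),sw=(-.042,.185,.069),swon=(.002,.185,.069)).items():
    p=tr(rack,o);print(n,p.round(4),np.hypot(*p[:2]).round(3))
# hood front top edge check
print([ (np.array(w2px('top',tr(rack,o)))-[235,140])*4.848 for o in((.035,.13,.06),(.035,-.13,.06),(-.11,-.127,.008),(-.042,.185,.069))])
g=lambda u,v:(115+(u-2)/4,195+(v-2)/4)
sup,e=fit('top',[(.08,.08,.07),(.08,-.08,.07),(-.08,-.08,.07),(-.08,.08,.07)],[g(92,30),g(343,66),g(297,317),g(38,277)],[.5,.3,0]);print('sup',sup,e)
h=lambda z,u,v:px2w('top',g(u,v),z)
tab=h(.078,150,110)[:2]-sup[:2];print('tab',tab,np.hypot(*tab))
ang=lambda d:(np.pi-np.arctan2(d[1],d[0])+sup[2])%(2*np.pi)
print('preset',ang(tab),'line on plate',ang(h(.077,127,128)[:2]-sup[:2]))
print('dial px',(np.array(w2px('top',[*sup[:2],.131]))-[115,195])*4, 'line',ang(h(.131,165,172)[:2]-sup[:2]))
g2=camera_info
# green modules
im=snap('top');hsv=cv2.cvtColor(im,cv2.COLOR_RGB2HSV)
m=((hsv[:,:,0]>45)&(hsv[:,:,0]<75)&(hsv[:,:,2]>90)).astype(np.uint8)
m=cv2.morphologyEx(m,cv2.MORPH_CLOSE,np.ones((5,5)))
n,l,st,c=cv2.connectedComponentsWithStats(m)
for i in range(1,n):
    if st[i,4]>150:
        rc=cv2.minAreaRect(np.argwhere(l==i)[:,::-1].astype(np.float32))
        b=np.array([px2w('top',p,.03)[:2] for p in cv2.boxPoints(rc)])
        print(c[i].round(1),st[i,4],b.mean(0).round(4),b.round(3).tolist())
E
```

```text
rack [ 0.62896599 -0.05472545 -0.09865081] 0.12748910724253876
l0 [ 0.6604 -0.1433  0.008 ] 0.676
l1 [ 0.6688 -0.0587  0.008 ] 0.671
l2 [0.6771 0.0259 0.008 ] 0.678
sw [0.6054 0.1335 0.069 ] 0.62
swon [0.6492 0.1292 0.069 ] 0.662
[array([224.96110488, 158.32107412]), array([724.81527212, 216.3192645 ]), array([681.08420575, 509.39455263]), array([ 97.00402115, 283.78582481])]
sup [ 0.50232077  0.3546066  -0.12666041] 0.5078168662886369
tab [0.03583348 0.02644202] 0.044533343094277346
preset 2.379211206589776 line on plate 1.9949186744076401
dial px [163.88244112 146.86079983] line 6.121599517648568
[453.2 238.5] 664 [ 0.5237 -0.3627] [[0.478, -0.331], [0.571, -0.338], [0.569, -0.394], [0.476, -0.387]]
[361.9 267.6] 669 [ 0.4439 -0.1351] [[0.482, -0.101], [0.493, -0.152], [0.406, -0.169], [0.395, -0.119]]
[295.8 270.4] 633 [0.4352 0.0287] [[0.48, 0.055], [0.481, 0.005], [0.391, 0.003], [0.389, 0.052]]
[228.8 305.9] 154 [0.3434 0.1914] [[0.351, 0.217], [0.368, 0.184], [0.336, 0.166], [0.319, 0.199]]
[637.1 400.4] 161 [ 0.1232 -0.7914] [[0.171, -0.788], [0.171, -0.802], [0.076, -0.795], [0.075, -0.781]]
[603.5 409.3] 230 [ 0.1155 -0.7133] [[0.161, -0.702], [0.163, -0.715], [0.07, -0.725], [0.068, -0.712]]
[621.  408.1] 227 [ 0.1191 -0.7551] [[0.165, -0.743], [0.167, -0.757], [0.073, -0.767], [0.071, -0.753]]
[585.9 410.8] 231 [ 0.1108 -0.6713] [[0.157, -0.66], [0.159, -0.673], [0.065, -0.683], [0.062, -0.67]]
[568.4 412.1] 238 [ 0.1069 -0.6293] [[0.153, -0.617], [0.155, -0.631], [0.061, -0.641], [0.059, -0.627]]
```

play_rows([
  [0.009,0.038,0.002],
  [0.009,0.038,0.002],
  [0.009,0.038,0.002],
  [0.009,0.038,0.002],
  [0.009,0.038,0.002],
  [0.009,0.038,0.002],
  [0.009,0.038,0.002],
  [0.009,0.038,0.002],
], turn=[6,6,6,6,6,6,6,6], hand=0.06)

```text
time: 1.65
tool_pos: [0.3534, -0.2529, 0.2476]
tool_rot: [0.0, 0.794, 0.608, 0.0]
contact_force: [1.7, 0.6, 0.2]
gripper_width: 0.705
grasp_force: 0.0
```

play_rows([
  [0.009,0.038,0],
  [0.009,0.038,0],
  [0.009,0.038,0],
  [0.009,0.038,0],
  [0.009,0.038,0],
  [0.009,0.038,0],
  [0.009,0.038,0],
  [0.009,0.038,0],
], turn=[6,6,6,6,6,6,6,6])

```text
time: 2.65
tool_pos: [0.4254, 0.0512, 0.2476]
tool_rot: [0.0, 0.478, 0.879, 0.0]
contact_force: [0.2, -0.4, 0.0]
gripper_width: 0.7
grasp_force: 0.0
```

play_rows([
  [0.009,0.038,0],
  [0.009,0.038,0],
  [0.009,0.038,0],
  [0.009,0.038,0],
  [0.009,0.038,0],
  [0.009,0.038,0],
  [0.009,0.038,0],
  [0.009,0.038,0],
], turn=[6,6,6,6,6,6,6,6])

```text
time: 3.65
tool_pos: [0.4975, 0.3552, 0.2474]
tool_rot: [0.0, 0.079, 0.997, 0.0]
contact_force: [0.8, 0.1, -0.2]
gripper_width: 0.702
grasp_force: 0.0
```

```bash
python3 - <<'E'
from h import *
s=state();print(s['time'],s['tool_pos'],s['tool_rot'],s['joint_pos'])
im=snap('wrist','w1')
p=w2px('wrist',[.5023,.3546,.131]);print(p)
for o in((.08,.08,.07),(.08,-.08,.07),(-.08,-.08,.07),(-.08,.08,.07)): print(w2px('wrist',tr([.5023,.3546,-.1267],o)))
E
```

```text
3.65 [0.49746293 0.35524734 0.24736825] [1.27132220e-04 7.88762080e-02 9.96884410e-01 1.28331014e-05] [ 4.98508994e-01  1.13777073e-02  1.62838900e+00 -1.17580891e-04
  1.50159890e+00 -9.14362764e-01]
[316.32008928 238.79867023]
[402.47796327 298.68358022]
[237.16165942 302.76836211]
[222.37993853 133.23689376]
[407.14597715 127.75809075]
```

View pics/w1.png

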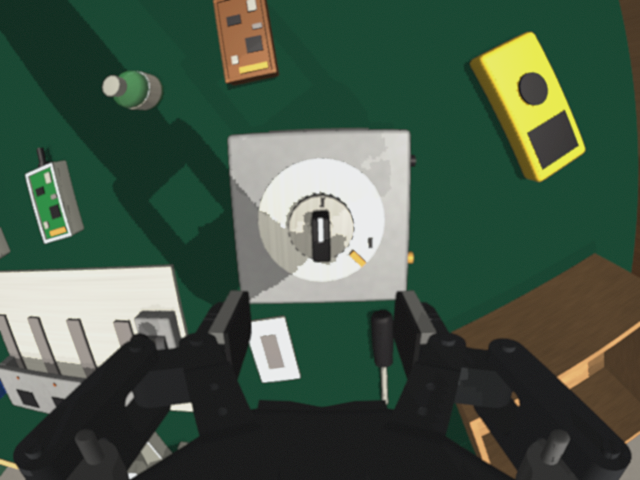

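```bash
python3 - <<'E'
import cv2
im=cv2.imread('pics/w1.png')[125:310,220:420]
cv2.imwrite('pics/w1c.png',cv2.resize(im,(648,600),interpolation=cv2.INTER_CUBIC))
E
```

```text
(no output)
```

View pics/w1c.png

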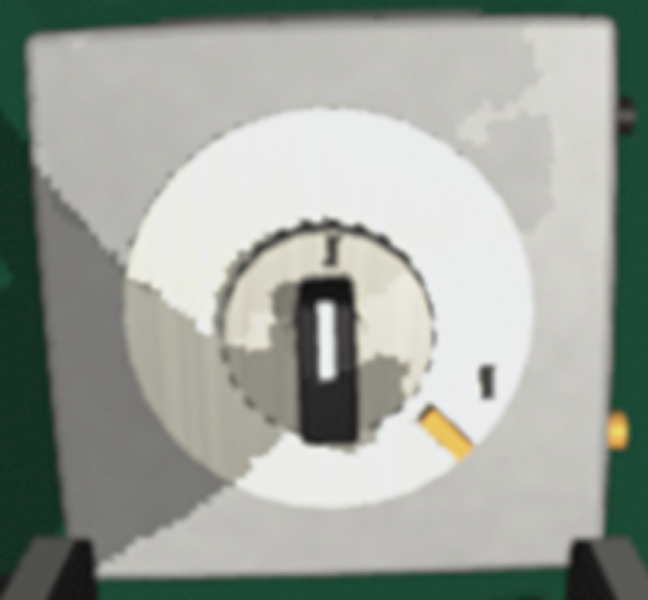

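```bash
python3 - <<'E'
from h import *
g=lambda u,v:np.array((220+u/3.24-.4,125+v/3.24-.4))
s,e=fit('wrist',[(-.08,-.08,.07),(-.08,.08,.07),(.08,.08,.07)],[g(28,37),g(612,22),g(604,567)],[.5,.35,-.12]);print('corners',s,e)
print('ring ctr',px2w('wrist',g(329,333),.095),'plate',px2w('wrist',g(330,308),.072))
for z in(.131,): print('dial line end',px2w('wrist',g(326,300),z),px2w('wrist',g(326,380),z),'ends',px2w('wrist',g(328,281),z),px2w('wrist',g(328,440),z))
for sup in (s,[*px2w('wrist',g(329,333),.095)[:2],s[2]]):
  ang=lambda p:(np.pi-np.arctan2(p[1]-sup[1],p[0]-sup[0])+sup[2])
  for n,u,v,z in(('tab',445,433,.078),('pl',487,382,.077),('ring',331,250,.095)):
    p=px2w('wrist',g(u,v),z);print(n,ang(p)%6.283,np.hypot(*(p-[*sup[:2],0])[:2]))
E
```

```text
corners [ 0.50528899  0.35768878 -0.12356786] 1.398645922784987
ring ctr [0.50350944 0.35802886 0.095     ] plate [0.50246315 0.35851458 0.072     ]
dial line end [0.48687336 0.3598561  0.131     ] [0.50503971 0.35703307 0.131     ] ends [0.48271228 0.36094634 0.131     ] [0.5192047  0.35529054 0.131     ]
tab 2.3685279973223374 0.04445622467866304
pl 1.9665776234319146 0.04627513889365758
ring 0.05415447230017556 0.023127192813352192
tab 2.3980169074518805 0.04568763303664444
pl 2.003129399034285 0.046894448265454095
ring 0.05321080130785927 0.02131555395545047
```

play_rows([
  [0.006,0.003,-0.02],
  [0,0,-0.03],
  [0,0,-0.03],
  [0,0,-0.03],
  [0,0,-0.02],
  [0,0,-0.01],
  [0,0,0],
  [0,0,0],
], turn=[0,0,0,0,0,0,0,0])

```text
time: 4.7
tool_pos: [0.5041, 0.3573, 0.1087]
tool_rot: [0.001, 0.081, 0.997, 0.001]
contact_force: [-0.6, 0.4, 0.5]
gripper_width: 0.705
grasp_force: 0.0
```

play_rows([
  [0,0,0],
  [0,0,0],
  [0,0,0],
  [0,0,0],
  [0,0,0],
  [0,0,0],
], turn=[0,0,0,0,0,0], hand=0)

```text
time: 5.45
tool_pos: [0.503, 0.3537, 0.1084]
tool_rot: [-0.001, 0.081, 0.997, -0.004]
contact_force: [-5.2, -12.3, 8.3]
gripper_width: 0.155
grasp_force: 60.1
```

play_rows([
  [0,-0.004,0],
  [0,0,0],
  [0,0,0],
  [0,0,0],
  [0,0,0],
  [0,0,0],
  [0,0,0],
  [0,0,0],
], turn=[0,-8,-8,-8,-8,-8,-8,-8])

```text
time: 6.45
tool_pos: [0.5028, 0.3532, 0.1084]
tool_rot: [-0.0, 0.541, 0.841, -0.0]
contact_force: [-4.5, -0.4, 4.9]
gripper_width: 0.151
grasp_force: 59.9
```

play_rows([
  [0,0,0],
  [0,0,0],
  [0,0,0],
  [0,0,0],
  [0,0,0],
  [0,0,0],
  [0,0,0],
  [0,0,0],
], turn=[-8,-8,-8,-8,-8,-8,-8,-8])

```text
time: 7.45
tool_pos: [0.5025, 0.3532, 0.1084]
tool_rot: [-0.0, 0.904, 0.427, -0.001]
contact_force: [-5.5, -0.5, 6.3]
gripper_width: 0.152
grasp_force: 60.0
```

play_rows([
  [0,0,0],
  [0,0,0],
  [0,0,0],
  [0,0,0],
], turn=[-8,-6.6,0,0])

```text
time: 7.95
tool_pos: [0.5024, 0.3533, 0.1084]
tool_rot: [-0.0, 0.951, 0.31, -0.001]
contact_force: [-5.8, -0.7, 6.1]
gripper_width: 0.153
grasp_force: 60.0
```

play_rows([
  [0,0,0],
  [0,0,0],
  [0,0,0],
  [-0.001,0,0.03],
  [0,0,0.04],
  [0,0,0.04],
  [0,0,0.03],
  [0,0,0],
], turn=[0,0,0,0,0,0,0,0], hand=0.07)

```text
time: 8.95
tool_pos: [0.5038, 0.3536, 0.251]
tool_rot: [-0.001, 0.951, 0.31, 0.003]
contact_force: [0.6, -0.0, -0.1]
gripper_width: 0.824
grasp_force: 0.0
```

```bash
python3 - <<'E'
from h import *
s=state();print(s['time'],s['tool_pos'],s['joint_pos'])
im=snap('wrist')
p=w2px('wrist',[.5022,.3535,.08]);print(p);u,v=int(p[0])-80,int(p[1])-75
print(u,v);cv2.imwrite('pics/w2c.png',cv2.resize(im[v:v+150,u:u+160],(640,600),interpolation=cv2.INTER_CUBIC)[:,:,::-1])
E
```

```text
8.95 [0.50384022 0.35364117 0.2509855 ] [ 4.91196528e-01  1.53535200e-02  1.61837971e+00 -7.94292401e-05
  1.50121611e+00  1.43121860e+00]
[319.93712822 219.91680193]
239 144
```

View pics/w2c.png

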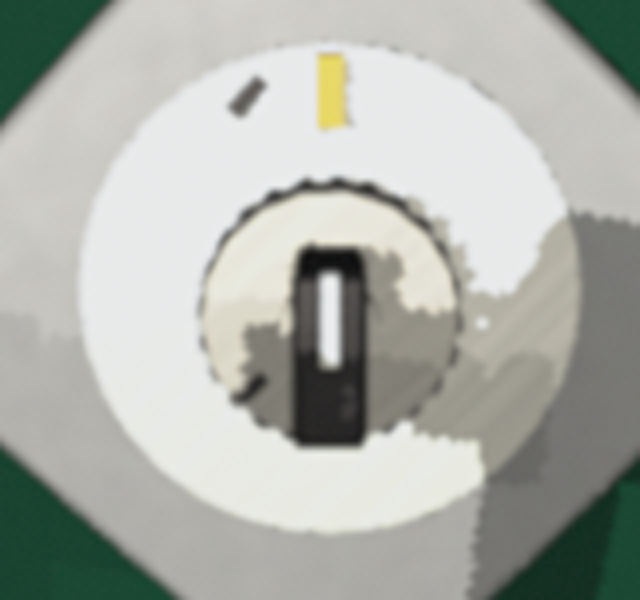

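play_rows([
  [-0.0015,0,0],
  [0,0,0],
  [0,0,0],
  [0,0,0],
  [0,0,-0.02],
  [0,0,-0.02],
  [0,0,-0.02],
  [0,0,-0.02],
], turn=[9.5,9.5,9.5,10,10,10,10,10], hand=0.0854)

```text
time: 10.0
tool_pos: [0.4995, 0.3521, 0.1637]
tool_rot: [-0.001, 0.538, 0.843, -0.002]
contact_force: [0.2, 0.4, -0.1]
gripper_width: 1.002
grasp_force: 0.0
```

play_rows([
  [0,0,-0.02],
  [0,0,-0.02],
  [0,0,-0.015],
  [0,0,-0.015],
  [0,0,-0.01],
  [0,0,-0.009],
  [0,0,0],
  [0,0,0],
], turn=[0,0,0,0,0,0,0,0])

```text
time: 11.0
tool_pos: [0.5012, 0.3531, 0.0789]
tool_rot: [0.0, 0.54, 0.842, 0.0]
contact_force: [-0.1, 0.1, 0.5]
gripper_width: 0.996
grasp_force: 0.0
```

play_rows([
  [0,0,0],
  [0,0,0],
  [0,0,0],
  [0,0,0],
  [0,0,0],
], turn=[0,0,0,0,0], hand=0.03)

```text
time: 11.62
tool_pos: [0.5025, 0.3537, 0.08]
tool_rot: [0.001, 0.54, 0.842, 0.002]
contact_force: [5.5, 2.3, 5.5]
gripper_width: 0.604
grasp_force: 62.6
```

play_rows([
  [0.001,0.0005,0.002],
  [0,0,0],
  [0,0,0],
  [0,0,0],
  [0,0,0],
  [0,0,0],
  [0,0,0],
  [0,0,0],
], turn=[0,-8,-8,-8,-8,-8,-8,-8])

```text
time: 12.62
tool_pos: [0.5027, 0.3536, 0.0801]
tool_rot: [0.0, 0.873, 0.488, 0.001]
contact_force: [6.8, 3.8, -0.4]
gripper_width: 0.601
grasp_force: 63.6
```

play_rows([
  [0,0,0],
  [0,0,0],
  [0,0,0],
  [0,0,0],
  [0,0,0],
  [0,0,0],
], turn=[-8,-8,-8,-8,-8,-8])

```text
time: 13.38
tool_pos: [0.5028, 0.3534, 0.0799]
tool_rot: [-0.0, 0.996, 0.091, 0.001]
contact_force: [7.4, 3.0, -0.5]
gripper_width: 0.611
grasp_force: 48.6
```

```bash
python3 - <<'E'
from h import *
s=state();print(s['contact_force'],s['ft_torque'],s['gripper_width'],s['joint_pos'])
E
```

```text
[ 7.43190427  3.04650357 -0.52681849] [ 0.22840463 -1.25506448  0.09494558] 0.6109575723965086 [ 4.92168284e-01  1.63497478e-01  1.75774413e+00 -1.09212292e-03
  1.21777511e+00  1.88178376e+00]
```

play_rows([
  [0,0,0],
  [0,0,0],
  [0,0,0],
  [0,0,0],
], turn=[-3,-3,0,0])

```text
time: 13.88
tool_pos: [0.5028, 0.3534, 0.0801]
tool_rot: [-0.0, 0.999, 0.041, 0.001]
contact_force: [6.8, 3.4, -0.7]
gripper_width: 0.607
grasp_force: 62.8
```

```bash
python3 - <<'E'
from h import *
s=state();print(s['contact_force'],s['ft_torque'],s['tool_rot'])
E
```

```text
[ 6.84925363  3.43516434 -0.68000438] [ 0.2578064  -1.10733657  0.02862337] [-7.38109994e-05  9.99175021e-01  4.05907102e-02  1.29080447e-03]
```

play_rows([
  [0,0,0],
  [0,0,0],
  [0,0,0],
  [0,0,0],
], turn=[-2,-2,0,0])

```text
time: 14.38
tool_pos: [0.5013, 0.3534, 0.08]
tool_rot: [0.0, 1.0, 0.006, -0.0]
contact_force: [2.3, 2.7, 1.0]
gripper_width: 0.602
grasp_force: 63.2
```

```bash
python3 - <<'E'
from h import *
s=state();print(s['contact_force'],s['ft_torque'],s['tool_rot'])
E
```

```text
[2.30320054 2.70635169 1.0263993 ] [ 0.24773391 -0.18047554  0.76932498] [ 1.26701697e-04  9.99981574e-01  6.05235901e-03 -4.52040293e-04]
```

play_rows([
  [0,0,0],
  [0,0,0],
  [0,0,0],
], turn=[-2,0,0])

```text
time: 14.75
tool_pos: [0.4991, 0.3535, 0.0799]
tool_rot: [-0.0, 1.0, -0.014, -0.003]
contact_force: [-5.4, 1.8, 6.3]
gripper_width: 0.603
grasp_force: 64.0
```

```bash
python3 - <<'E'
from h import *
s=state();print(s['contact_force'],s['ft_torque'],s['tool_rot'])
E
```

```text
[-5.38543447  1.76069305  6.33721452] [ 0.36679447  1.06524762 -0.05615894] [-3.45767812e-05  9.99898650e-01 -1.38094262e-02 -3.46236183e-03]
```

play_rows([
  [0,0,0],
  [0,0,0],
  [0,0,0],
  [0,0,0.02],
  [0,0,0.05],
  [0,0,0.05],
  [0,0,0.05],
  [0,0,0],
], turn=[0,0,0,0,0,0,0,0], hand=0.0854)

```text
time: 15.75
tool_pos: [0.5045, 0.3548, 0.259]
tool_rot: [-0.003, 1.0, -0.012, 0.006]
contact_force: [0.5, -0.7, -1.0]
gripper_width: 1.001
grasp_force: 0.0
```

```bash
python3 - <<'E'
from h import *
im=snap('wrist')
p=w2px('wrist',[.5022,.3535,.08]);u,v=int(p[0])-80,int(p[1])-75
a=cv2.resize(im[v:v+150,u:u+160],(400,375),interpolation=cv2.INTER_CUBIC)
t=snap('top');b=cv2.resize(t[140:300,235:475],(400,267));b=np.vstack([b,np.zeros((108,400,3),np.uint8)])
cv2.imwrite('pics/w3c.png',np.hstack([a,b])[:,:,::-1])
E
```

```text
(no output)
```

View pics/w3c.png

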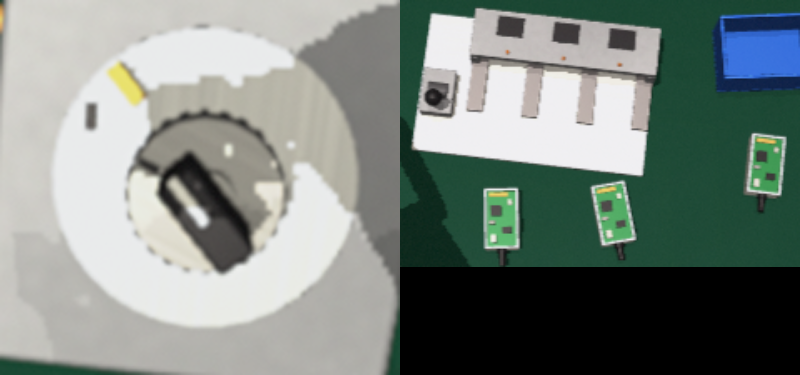

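```bash
python3 - <<'E'
from h import *
im=snap('wrist')
s=state();print(s['tool_pos'],s['tool_rot'])
p=w2px('wrist',[.5022,.3535,.08]);u,v=int(p[0])-55,int(p[1])-60
print(u,v)
cv2.imwrite('pics/w4c.png',cv2.resize(im[v:v+95,u:u+100],(800,760)[:1]+(600,) if 0 else (630,600),interpolation=cv2.INTER_CUBIC)[:,:,::-1])
E
```

```text
[0.5014787  0.35320471 0.25028528] [ 7.18381230e-05  9.99929070e-01 -1.19092027e-02 -1.43038328e-04]
266 158
```

View pics/w4c.png

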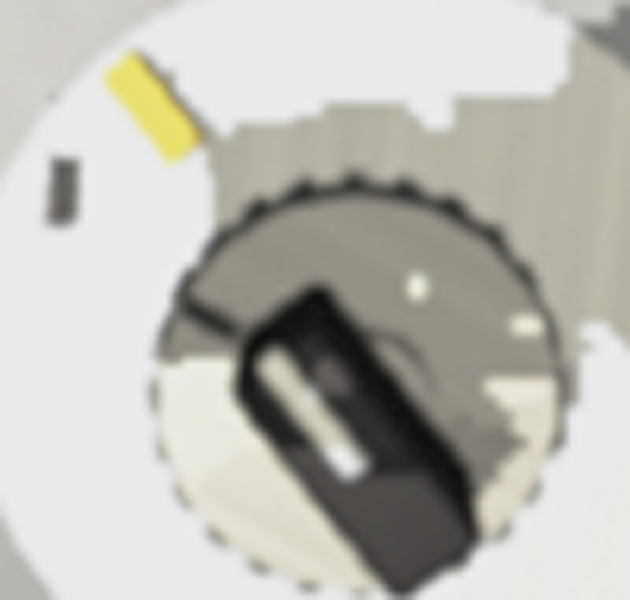

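```bash
python3 - <<'E'
from h import *
g=lambda u,v:(266+u/6.3-.42,158+v/6.3-.42)
P=lambda u,v,z:px2w('wrist',g(u,v),z)[:2]
A=lambda d:np.arctan2(d[1],d[0])
print('dial',A(P(270,357,.131)-P(355,465,.131)),'bar edge',A(P(240,390,.131)-P(372,555,.131)),A(P(318,290,.131)-P(470,480,.131)))
print('tab axis',A(P(118,68,.078)-P(185,150,.078)))
for c in(P(360,387,.095),np.array([.5022,.3535])):
    print(c,'tab',A(P(150,108,.078)-c),'plate',A(P(62,190,.077)-c),'ring',A(P(208,315,.095)-c),'line dir',A(P(190,303,.095)-P(230,328,.095)))
E
```

```text
dial 0.6262695802680777 bar edge 0.6305513149784372 0.6411682593483691
tab axis 0.6457822597254931
[0.50482268 0.35243226] tab 0.6587181370154298 plate 1.0214852490466657 ring 1.0934379663965546 line dir 0.9738381094522444
[0.5022 0.3535] tab 0.605916173583627 plate 0.9627302731012612 ring 0.9671524483490875 line dir 0.9738381094522444
```

play_rows([
  [-0.012,-0.04,0],
  [-0.012,-0.04,0],
  [-0.012,-0.041,0],
  [-0.012,-0.041,0],
  [-0.012,-0.041,0],
  [-0.012,-0.041,0],
  [-0.012,-0.041,0],
  [-0.012,-0.041,0],
], turn=[1.5,1.5,0,0,0,0,0,0], hand=0.075)

```text
time: 16.9
tool_pos: [0.4043, 0.0263, 0.2483]
tool_rot: [-0.0, 1.0, 0.014, -0.002]
contact_force: [0.3, -0.5, 0.3]
gripper_width: 0.877
grasp_force: 0.0
```

```bash
cat > mods.py <<'E'
from h import *
def mods():
    im=snap('top');hsv=cv2.cvtColor(im,cv2.COLOR_RGB2HSV)
    m=((hsv[:,:,0]>45)&(hsv[:,:,0]<75)&(hsv[:,:,2]>90)).astype(np.uint8)
    m=cv2.morphologyEx(m,cv2.MORPH_CLOSE,np.ones((5,5)))
    n,l,st,c=cv2.connectedComponentsWithStats(m)
    for i in range(1,n):
        if st[i,4]>150 and c[i][0]<500 and c[i][1]<300:
            rc=cv2.minAreaRect(np.argwhere(l==i)[:,::-1].astype(np.float32))
            b=np.array([px2w('top',p,.03)[:2] for p in cv2.boxPoints(rc)])
            e=[b[1]-b[0],b[2]-b[1]];k=max(e,key=lambda v:np.hypot(*v))
            y=(np.arctan2(k[1],k[0])+np.pi/2)%np.pi-np.pi/2;ce=b.mean(0)
            print(c[i].round(1),st[i,4],'ctr',ce.round(4),'yaw',y.round(3),'grasp',(ce-.03*np.array([np.cos(y),np.sin(y)])).round(4),np.round([np.hypot(*v) for v in e],3))
E
python3 - <<'E'
from mods import *
s=state();print(s['tool_pos'],2*np.arctan2(s['tool_rot'][2],s['tool_rot'][1]))
mods()
E
```

```text
[0.40427893 0.02631266 0.24829498] 0.02895240533904625
[453.5 238.9] 631 ctr [ 0.5228 -0.3622] yaw -0.064 grasp [ 0.4929 -0.3603] [0.091 0.056]
[363.2 267.5] 570 ctr [ 0.4455 -0.1352] yaw 0.201 grasp [ 0.4162 -0.1412] [0.05  0.085]
[293.9 280.9] 187 ctr [0.4111 0.033 ] yaw -1.549 grasp [0.4105 0.063 ] [0.04  0.038]
```

play_rows([
  [0.001,0.001,-0.04],
  [0,0,-0.05],
  [0,0,-0.05],
  [0,0,-0.04],
  [0,0,-0.03],
  [0,0,-0.016],
  [0,0,-0.01],
  [0,0,0],
], turn=[0,0,0,0,0,0,0,0])

```text
time: 17.95
tool_pos: [0.4055, 0.0285, 0.0131]
tool_rot: [-0.0, 1.0, 0.014, -0.001]
contact_force: [0.3, 0.2, -0.3]
gripper_width: 0.877
grasp_force: 0.0
```

play_rows([
  [0,0,0],
  [0,0,0],
  [0,0,0],
  [0,0,0],
  [0,0,0],
], turn=[0,0,0,0,0], hand=0.03)

```text
time: 18.58
tool_pos: [0.4079, 0.0282, 0.0156]
tool_rot: [0.0, 1.0, 0.014, 0.001]
contact_force: [-0.7, -0.8, 6.6]
gripper_width: 0.569
grasp_force: 63.5
```

play_rows([
  [0,0,0.02],
  [0,0,0.03],
  [0,0,0.03],
  [0.03,0.001,0],
  [0.03,0.002,0],
  [0.03,0.001,0],
  [0.03,0.002,0],
  [0.03,0.001,0],
], turn=[0,0,0,-3,-4.3,0,0,0])

```text
time: 19.58
tool_pos: [0.5571, 0.0355, 0.0934]
tool_rot: [-0.0, 0.999, -0.049, -0.001]
contact_force: [-0.1, 0.4, -0.9]
gripper_width: 0.566
grasp_force: 62.8
```

play_rows([
  [0.027,0,0],
  [0,0,0],
  [0,0,0],
], turn=[0,0,0])

```text
time: 19.95
tool_pos: [0.5826, 0.0355, 0.0934]
tool_rot: [-0.0, 0.999, -0.049, -0.001]
contact_force: [-0.4, 0.2, -2.0]
gripper_width: 0.565
grasp_force: 62.8
```

```bash
python3 - <<'E'
from h import *
s=state();print(s['tool_pos'],2*np.arctan2(s['tool_rot'][2],s['tool_rot'][1]),s['contact_force'])
im=snap('wrist');t=snap('top')
cv2.imwrite('pics/m1.png',np.hstack([cv2.resize(im,(480,360)),cv2.resize(t[130:310,240:400],(320,360))])[:,:,::-1])
E
```

```text
[0.58261437 0.03547069 0.09344582] -0.09859328617650896 [-0.37358454  0.1913086  -1.98217619]
```

View pics/m1.png

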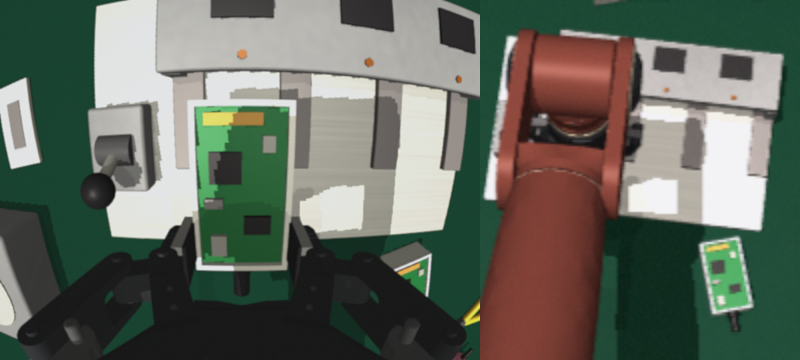

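play_rows([
  [0,0,-0.02],
  [0,0,-0.02],
  [0,0,-0.015],
  [0,0,-0.008],
  [0,0,-0.004],
  [0,0,0],
  [0,0,0],
], turn=[0,0,0,0,0,0,0])

```text
time: 20.92
tool_pos: [0.5844, 0.0354, 0.0281]
tool_rot: [0.0, 0.999, -0.049, 0.001]
contact_force: [-0.5, -0.2, -1.6]
gripper_width: 0.566
grasp_force: 62.8
```

play_rows([
  [0,0,-0.003],
  [0.01,-0.001,0],
  [0.015,-0.0015,0],
  [0.015,-0.0015,0],
  [0.01,-0.001,0],
  [0,0,0],
  [0,0,0],
], turn=[0,0,0,0,0,0,0])

```text
time: 21.8
tool_pos: [0.6334, 0.0304, 0.024]
tool_rot: [-0.0, 0.999, -0.049, -0.0]
contact_force: [0.3, 0.1, -0.8]
gripper_width: 0.565
grasp_force: 62.8
```

play_rows([
  [0.004,-0.0004,0],
  [0.004,-0.0004,0],
  [0.003,-0.0003,0],
  [0,0,0],
], turn=[0,0,0,0])

```text
time: 22.3
tool_pos: [0.645, 0.0292, 0.0244]
tool_rot: [-0.0, 0.999, -0.049, 0.0]
contact_force: [0.6, -0.6, -1.4]
gripper_width: 0.569
grasp_force: 62.8
```

play_rows([
  [0.003,-0.0003,0],
  [0.003,-0.0003,0],
  [0,0,0],
], turn=[0,0,0])

```text
time: 22.68
tool_pos: [0.651, 0.0286, 0.0243]
tool_rot: [-0.0, 0.999, -0.049, 0.0]
contact_force: [-0.1, -0.4, -1.1]
gripper_width: 0.57
grasp_force: 62.8
```

play_rows([
  [0.003,-0.0003,0],
  [0.002,-0.0002,0],
  [0,0,0],
], turn=[0,0,0])

```text
time: 23.05
tool_pos: [0.6517, 0.0285, 0.0236]
tool_rot: [0.0, 0.999, -0.049, -0.006]
contact_force: [-14.4, 0.7, 7.6]
gripper_width: 0.566
grasp_force: 63.8
```

play_rows([
  [0.002,-0.0002,0],
  [0.002,-0.0002,0],
  [0,0,0],
], turn=[0,0,0])

```text
time: 23.42
tool_pos: [0.6517, 0.0286, 0.0236]
tool_rot: [0.0, 0.999, -0.049, -0.011]
contact_force: [-29.2, 0.4, 18.8]
gripper_width: 0.564
grasp_force: 65.0
```

play_rows([
  [-0.005,0.0005,-0.001],
  [0,0,0],
], turn=[0,0])

```text
time: 23.68
tool_pos: [0.6517, 0.0285, 0.0236]
tool_rot: [0.0, 0.999, -0.049, -0.004]
contact_force: [-13.0, 0.3, 9.5]
gripper_width: 0.566
grasp_force: 63.9
```

play_rows([
  [0,0,0],
  [0,0,0],
  [0,0,0],
], turn=[0,0,0], hand=0.062)

```text
time: 24.05
tool_pos: [0.6553, 0.0282, 0.0236]
tool_rot: [0.0, 0.999, -0.049, 0.0]
contact_force: [0.3, 0.1, 0.8]
gripper_width: 0.728
grasp_force: 0.0
```

play_rows([
  [0,0,0.03],
  [0,0,0.04],
  [0,0,0.05],
  [-0.03,0.02,0.03],
  [-0.03,0.02,0],
  [0,0,0],
], turn=[0,0,0,0,0,0], hand=0.075)

```text
time: 24.8
tool_pos: [0.5938, 0.0694, 0.1739]
tool_rot: [-0.0, 0.999, -0.048, 0.0]
contact_force: [-0.4, -0.3, 0.6]
gripper_width: 0.877
grasp_force: 0.0
```

```bash
python3 - <<'E'
from mods import *
s=state();print(s['tool_pos'],2*np.arctan2(s['tool_rot'][2],s['tool_rot'][1]))
mods()
E
```

```text
[0.59377224 0.0693939  0.17386632] -0.09691895684717798
[453.4 238.6] 638 ctr [ 0.5247 -0.3622] yaw -0.09 grasp [ 0.4948 -0.3595] [0.096 0.054]
[361.8 267.7] 683 ctr [ 0.4451 -0.1349] yaw 0.192 grasp [ 0.4157 -0.1406] [0.051 0.095]
```

play_rows([
  [-0.0223,-0.0263,0],
  [-0.0223,-0.0263,0],
  [-0.0223,-0.0263,0],
  [-0.0223,-0.0263,0],
  [-0.0223,-0.0263,0],
  [-0.0223,-0.0263,0],
  [-0.0223,-0.0263,0],
  [-0.0223,-0.0263,0],
], turn=[3.4,3.4,3.4,3.4,3.3,0,0,0])

```text
time: 25.85
tool_pos: [0.416, -0.1437, 0.1733]
tool_rot: [0.0, 0.995, 0.098, -0.0]
contact_force: [0.5, 0.0, 0.2]
gripper_width: 0.88
grasp_force: 0.0
```

play_rows([
  [0,0,-0.04],
  [0,0,-0.04],
  [0,0,-0.04],
  [0,0,-0.02],
  [0,0,-0.012],
  [0,0,-0.009],
  [0,0,0],
], turn=[0,0,0,0,0,0,0])

```text
time: 26.72
tool_pos: [0.4165, -0.1423, 0.0122]
tool_rot: [-0.0, 0.995, 0.098, -0.0]
contact_force: [0.9, -0.0, -1.1]
gripper_width: 0.882
grasp_force: 0.0
```

play_rows([
  [0,0,0],
  [0,0,0],
  [0,0,0],
  [0,0,0],
  [0,0,0],
], turn=[0,0,0,0,0], hand=0.03)

```text
time: 27.35
tool_pos: [0.4175, -0.1427, 0.0137]
tool_rot: [0.001, 0.995, 0.098, 0.001]
contact_force: [-0.8, -0.4, 6.3]
gripper_width: 0.572
grasp_force: 63.9
```

```bash
python3 - <<'E'
from h import *
s=state();print(s['tool_pos'],2*np.arctan2(s['tool_rot'][2],s['tool_rot'][1]))
rack=[.62897,-.05473,-.09865]
for y in(0,-.085):
  for x in(-.055,.014): print(tr(rack,(x,y,0)))
E
```

```text
[ 0.41751729 -0.14274645  0.01368336] 0.19637987183876662
[ 0.57423741 -0.04931305  0.        ]
[ 0.64290193 -0.05610886  0.        ]
[ 0.56586575 -0.13389978  0.        ]
[ 0.63453028 -0.14069559  0.        ]
```

play_rows([
  [0,0,0.02],
  [0,0,0.03],
  [0,0,0.03],
  [0.031,0.018,0],
  [0.031,0.018,0],
  [0.032,0.019,0],
  [0.032,0.019,0],
  [0.032,0.019,0],
], turn=[0,0,0,-4,-4,-4,-4.9,0])

```text
time: 28.35
tool_pos: [0.5747, -0.0482, 0.0915]
tool_rot: [-0.0, 0.999, -0.049, -0.001]
contact_force: [-0.8, -0.2, -1.4]
gripper_width: 0.568
grasp_force: 63.1
```

play_rows([
  [0,0,-0.02],
  [0,0,-0.02],
  [0,0,-0.01],
  [0,0,-0.01],
  [0,0,-0.005],
  [0,0,0],
  [0,0,0],
], turn=[0,0,0,0,0,0,0])

```text
time: 29.22
tool_pos: [0.5749, -0.0493, 0.028]
tool_rot: [0.0, 0.999, -0.049, 0.001]
contact_force: [-0.5, -0.8, -0.3]
gripper_width: 0.564
grasp_force: 63.1
```

```bash
python3 - <<'E'
from h import *
s=state();print(s['tool_pos'],2*np.arctan2(s['tool_rot'][2],s['tool_rot'][1]),s['contact_force'])
E
```

```text
[ 0.57488761 -0.04929141  0.02801812] -0.09878592635532744 [-0.52867446 -0.83700907 -0.27506489]
```

play_rows([
  [0,0,-0.0045],
  [0.01,-0.001,0],
  [0.015,-0.0015,0],
  [0.015,-0.0015,0],
  [0.015,-0.0015,0],
  [0.005,-0.0005,0],
  [0,0,0],
], turn=[0,0,0,0,0,0,0])

```text
time: 30.1
tool_pos: [0.6348, -0.0551, 0.0227]
tool_rot: [-0.0, 0.999, -0.049, -0.0]
contact_force: [-0.2, 0.5, -1.3]
gripper_width: 0.568
grasp_force: 63.1
```

play_rows([
  [0.003,-0.0003,0],
  [0.003,-0.0003,0],
  [0,0,0],
], turn=[0,0,0])

```text
time: 30.48
tool_pos: [0.6405, -0.0558, 0.0229]
tool_rot: [0.0, 0.999, -0.049, 0.0]
contact_force: [0.3, 0.7, -1.2]
gripper_width: 0.571
grasp_force: 63.1
```

play_rows([
  [0.003,-0.0003,0],
  [0.003,-0.0003,0],
  [0,0,0],
], turn=[0,0,0])

```text
time: 30.85
tool_pos: [0.6411, -0.0559, 0.0217]
tool_rot: [-0.0, 0.999, -0.049, -0.007]
contact_force: [-18.2, 1.2, 10.0]
gripper_width: 0.568
grasp_force: 64.3
```

play_rows([
  [-0.002,0.0002,-0.001],
  [0,0,0],
], turn=[0,0])

```text
time: 31.1
tool_pos: [0.6412, -0.0559, 0.0218]
tool_rot: [0.0, 0.999, -0.049, -0.004]
contact_force: [-12.6, 0.3, 7.3]
gripper_width: 0.57
grasp_force: 64.1
```

play_rows([
  [0,0,0],
  [0,0,0],
  [0,0,0],
], turn=[0,0,0], hand=0.062)

```text
time: 31.48
tool_pos: [0.6448, -0.0562, 0.0221]
tool_rot: [0.0, 0.999, -0.049, 0.0]
contact_force: [-0.2, 0.3, 0.1]
gripper_width: 0.725
grasp_force: 0.0
```

play_rows([
  [0,0,0.03],
  [0,0,0.04],
  [0,0,0.05],
  [-0.02,0,0.03],
  [-0.02,0.03,0],
  [0,0.03,0],
  [0,0,0],
], turn=[0,0,0,0,0,0,0], hand=0.062)

```text
time: 32.35
tool_pos: [0.6043, 0.0053, 0.1721]
tool_rot: [-0.0, 0.999, -0.048, 0.0]
contact_force: [-0.6, -1.2, -0.1]
gripper_width: 0.724
grasp_force: 0.0
```

```bash
python3 - <<'E'
from mods import *
s=state();print(s['tool_pos'],2*np.arctan2(s['tool_rot'][2],s['tool_rot'][1]))
mods()
E
```

```text
[0.6043249  0.00528479 0.17210753] -0.09624718758436486
[453.3 238.6] 651 ctr [ 0.5252 -0.3623] yaw -0.064 grasp [ 0.4953 -0.3604] [0.096 0.056]
```

play_rows([
  [-0.0137,-0.045,0],
  [-0.0137,-0.045,0],
  [-0.0137,-0.046,0],
  [-0.0137,-0.046,0],
  [-0.0137,-0.046,0],
  [-0.0137,-0.046,0],
  [-0.0137,-0.046,0],
  [-0.0137,-0.046,0],
], turn=[1.3,0,0,0,0,0,0,0], hand=0.07)

```text
time: 33.4
tool_pos: [0.4937, -0.3648, 0.1718]
tool_rot: [0.0, 0.999, -0.039, 0.0]
contact_force: [0.4, 0.9, -0.1]
gripper_width: 0.82
grasp_force: 0.0
```

play_rows([
  [0,0,-0.04],
  [0,0,-0.04],
  [0,0,-0.04],
  [0,0,-0.02],
  [0,0,-0.012],
  [0,0,-0.008],
  [0,0,0],
], turn=[0,0,0,0,0,0,0])

```text
time: 34.28
tool_pos: [0.4951, -0.3625, 0.0123]
tool_rot: [0.0, 0.999, -0.038, 0.0]
contact_force: [-0.3, -0.5, -0.5]
gripper_width: 0.817
grasp_force: 0.0
```

play_rows([
  [0,0,0],
  [0,0,0],
  [0,0,0],
  [0,0,0],
  [0,0,0],
], turn=[0,0,0,0,0], hand=0.03)

```text
time: 34.9
tool_pos: [0.4959, -0.3632, 0.0138]
tool_rot: [0.001, 0.999, -0.038, 0.001]
contact_force: [-0.4, 0.4, 5.8]
gripper_width: 0.569
grasp_force: 61.8
```

```bash
python3 - <<'E'
from h import *
s=state();print(s['tool_pos'],2*np.arctan2(s['tool_rot'][2],s['tool_rot'][1]))
E
```

```text
[ 0.49593889 -0.36322189  0.01382709] -0.07595777275149065
```

play_rows([
  [0,0,0.03],
  [0,0,0.05],
  [0.0118,0.038,0],
  [0.0118,0.038,0],
  [0.0118,0.038,0],
  [0.0118,0.038,0],
  [0.0118,0.038,0],
  [0.0118,0.0387,0],
], turn=[0,0,-1.3,0,0,0,0,0])

```text
time: 35.9
tool_pos: [0.5653, -0.1319, 0.0913]
tool_rot: [-0.0, 0.999, -0.049, -0.0]
contact_force: [-0.4, 0.3, -1.3]
gripper_width: 0.571
grasp_force: 61.5
```

play_rows([
  [0,0,0],
  [0,0,-0.02],
  [0,0,-0.02],
  [0,0,-0.01],
  [0,0,-0.01],
  [0,0,-0.005],
  [0,0,0],
  [0,0,0],
], turn=[0,0,0,0,0,0,0,0])

```text
time: 36.9
tool_pos: [0.5661, -0.1336, 0.0275]
tool_rot: [0.0, 0.999, -0.049, 0.001]
contact_force: [-0.0, -0.7, -1.3]
gripper_width: 0.57
grasp_force: 61.5
```

```bash
python3 - <<'E'
from h import *
s=state();print(s['tool_pos'],2*np.arctan2(s['tool_rot'][2],s['tool_rot'][1]),s['contact_force'])
im=snap('wrist');t=snap('top')
cv2.imwrite('pics/m2.png',np.hstack([cv2.resize(im,(480,360)),cv2.resize(t[130:310,240:400],(320,360))])[:,:,::-1])
E
```

```text
[ 0.56610273 -0.13357381  0.02748067] -0.0985896136323803 [-0.00751032 -0.73572925 -1.27630817]
```

View pics/m2.png

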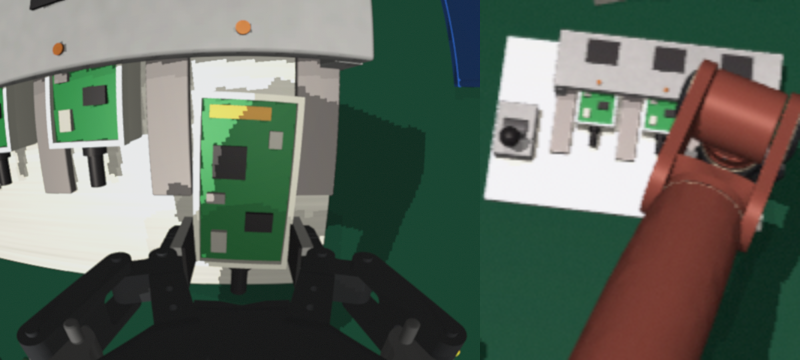

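play_rows([
  [0,0,0],
  [0,0,-0.004],
  [0.01,-0.001,0],
  [0.015,-0.0015,0],
  [0.015,-0.0015,0],
  [0.01,-0.001,0],
  [0,0,0],
], turn=[3.5,0,0,0,0,0,0])

```text
time: 37.88
tool_pos: [0.6165, -0.1385, 0.0229]
tool_rot: [0.0, 1.0, -0.019, 0.0]
contact_force: [0.5, 0.8, -0.4]
gripper_width: 0.568
grasp_force: 61.5
```

```bash
python3 - <<'E'
from h import *
s=state();print(s['tool_pos'],s['contact_force'],s['ft_torque'])
im=snap('wrist');cv2.imwrite('pics/m3.png',im[40:400,180:460,::-1])
E
```

```text
[ 0.61652417 -0.13854623  0.02287766] [ 0.53692846  0.82179215 -0.35608836] [ 0.00792045 -0.00214262 -0.00273144]
```

View pics/m3.png

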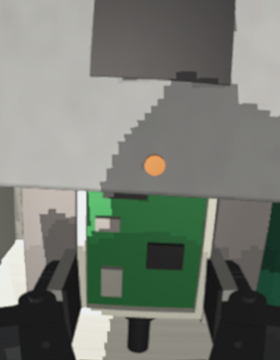

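play_rows([
  [0.004,-0.0004,0],
  [0.004,-0.0004,0],
  [0.004,-0.0004,0],
  [0,0,0],
], turn=[0,0,0,0])

```text
time: 38.42
tool_pos: [0.6279, -0.1397, 0.0229]
tool_rot: [0.0, 1.0, -0.019, 0.0]
contact_force: [0.1, 0.6, -1.2]
gripper_width: 0.572
grasp_force: 61.5
```

play_rows([
  [0.003,-0.0003,0],
  [0.003,-0.0003,0],
  [0,0,0],
], turn=[0,0,0])

```text
time: 38.8
tool_pos: [0.6322, -0.14, 0.0221]
tool_rot: [-0.0, 1.0, -0.019, -0.002]
contact_force: [-5.1, -0.4, 0.3]
gripper_width: 0.574
grasp_force: 62.1
```

play_rows([
  [0.003,-0.0003,0],
  [0.002,-0.0002,0],
  [0,0,0],
], turn=[0,0,0])

```text
time: 39.17
tool_pos: [0.6322, -0.1399, 0.0218]
tool_rot: [-0.001, 1.0, -0.019, -0.009]
contact_force: [-23.4, 2.5, 13.4]
gripper_width: 0.568
grasp_force: 63.9
```

play_rows([
  [-0.003,0.0003,-0.001],
  [0,0,0],
], turn=[0,0])

```text
time: 39.42
tool_pos: [0.6322, -0.1399, 0.0219]
tool_rot: [-0.001, 1.0, -0.019, -0.004]
contact_force: [-14.5, 1.9, 10.2]
gripper_width: 0.574
grasp_force: 63.4
```

play_rows([
  [0,0,0],
  [0,0,0],
  [0,0,0],
], turn=[0,0,0], hand=0.062)

```text
time: 39.8
tool_pos: [0.6363, -0.1406, 0.0222]
tool_rot: [0.0, 1.0, -0.019, 0.001]
contact_force: [0.9, -0.2, -0.8]
gripper_width: 0.726
grasp_force: 0.0
```

play_rows([
  [0,0,0.03],
  [0,0,0.05],
  [0,0,0.05],
  [0,0,0.05],
  [-0.0,-0.03,0.03],
  [-0.04,-0.05,0],
  [-0.04,-0.05,0],
  [-0.04,-0.05,0],
], turn=[0,0,0,-3.5,0,0,0,0], hand=0.062)

```text
time: 40.8
tool_pos: [0.5175, -0.3182, 0.2322]
tool_rot: [0.0, 0.999, -0.049, 0.001]
contact_force: [1.6, -1.2, 0.2]
gripper_width: 0.725
grasp_force: 0.0
```

```bash
python3 - <<'E'
from h import *
s=state();print(s['tool_pos'],2*np.arctan2(s['tool_rot'][2],s['tool_rot'][1]))
t=snap('top')
print([((w2px('top',tr([.62897,-.05473,-.09865],(-.005,y,.038)))-[235,140])*4.848+2).round(0) for y in(-.11,-.06,-.025,.025,.06,.11)])
cv2.imwrite('pics/m4.png',cv2.resize(t[140:250,235:400],(800,533),interpolation=cv2.INTER_CUBIC)[:,:,::-1])
E
```

```text
[ 0.51751923 -0.31822063  0.23223372] -0.09806756888069643
[array([677., 300.]), array([581., 289.]), array([514., 281.]), array([419., 270.]), array([353., 262.]), array([258., 251.])]
```

View pics/m4.png

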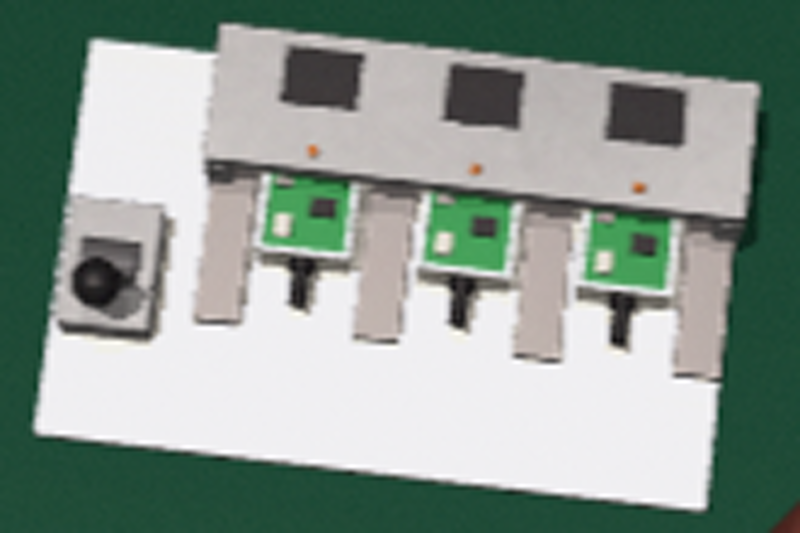

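play_rows([
  [0.0036,0.038,0],
  [0.0036,0.038,0],
  [0.0036,0.038,0],
  [0.0036,0.038,0],
  [0.0036,0.038,0],
  [0.0036,0.038,0],
  [0.0036,0.038,0],
  [0.0036,0.038,0],
], turn=[0,0,0,0,0,0,0,0], hand=0)

```text
time: 41.85
tool_pos: [0.5476, -0.0113, 0.2321]
tool_rot: [-0.0, 0.999, -0.049, 0.001]
contact_force: [-0.5, -0.4, 0.9]
gripper_width: -0.001
grasp_force: 0.0
```

play_rows([
  [0.0036,0.038,0],
  [0.0036,0.038,0],
  [0.0036,0.038,-0.03],
  [0.0036,0.038,-0.04],
  [0,0,-0.04],
  [0,0,-0.04],
  [0,0,-0.02],
  [0,0,0],
], turn=[0,0,0,0,0,0,0,0])

```text
time: 42.85
tool_pos: [0.5607, 0.1391, 0.0605]
tool_rot: [0.0, 0.999, -0.049, -0.001]
contact_force: [-0.3, -0.3, 1.0]
gripper_width: -0.002
grasp_force: 0.0
```

```bash
python3 - <<'E'
from h import *
s=state();print(s['tool_pos'],s['contact_force'])
im=snap('wrist')
for d in trace('wrist','switch_tip')[:3]: print(d['p'],d['location'],px2w('wrist',d['location'],.069))
E
```

```text
[0.56071742 0.13910223 0.06046777] [-0.27945711 -0.26542778  1.04848746]
0.77 [327.6, 200.0] [0.61037572 0.13241248 0.069     ]
```

play_rows([
  [0.01,-0.0014,0.001],
  [0.01,-0.0014,0],
  [0.009,-0.001,0],
  [0.009,-0.001,0],
  [0.009,-0.001,0],
  [0.009,-0.001,0],
  [0.007,-0.0008,0],
  [0,0,0],
], turn=[0,0,0,0,0,0,0,0])

```text
time: 43.95
tool_pos: [0.6253, 0.1314, 0.0626]
tool_rot: [0.0, 0.999, -0.049, 0.0]
contact_force: [-1.0, 0.1, -0.1]
gripper_width: 0.002
grasp_force: 0.0
```

```bash
python3 - <<'E'
from h import *
s=state();print(s['tool_pos'],s['contact_force'])
im=snap('wrist')
for d in trace('wrist','switch_tip')[:3]: print(d['p'],d['location'],px2w('wrist',d['location'],.069))
E
```

```text
[0.62526505 0.13140297 0.0625536 ] [-1.01910378  0.10718247 -0.11831675]
0.76 [323.3, 259.9] [0.64922719 0.12853812 0.069     ]
```

Not yet at a hard stop; push in small steps.

play_rows([
  [0.002,-0.0002,0],
  [0.002,-0.0002,0],
  [0,0,0],
], turn=[0,0,0])

```text
time: 44.42
tool_pos: [0.6265, 0.1314, 0.0626]
tool_rot: [0.0, 0.999, -0.049, -0.003]
contact_force: [-7.9, 0.3, 3.8]
gripper_width: -0.005
grasp_force: 4.2
```

play_rows([
  [0.002,-0.0002,0],
  [0.002,-0.0002,0],
  [0,0,0],
], turn=[0,0,0])

```text
time: 44.8
tool_pos: [0.6268, 0.1314, 0.0625]
tool_rot: [0.0, 0.999, -0.049, -0.008]
contact_force: [-21.3, 1.4, 14.6]
gripper_width: 0.002
grasp_force: 10.8
```

Hard stop reached; retreat and check everything.

play_rows([
  [-0.01,0.001,0],
  [-0.02,0.002,0],
  [-0.02,0.002,0],
  [0,0,0.04],
  [0,0,0.05],
  [0,0,0.05],
  [-0.02,-0.03,0.02],
  [-0.04,-0.04,0],
], turn=[0,0,0,0,0,0,0,0])

```text
time: 45.8
tool_pos: [0.5244, 0.0652, 0.2266]
tool_rot: [0.0, 0.999, -0.049, 0.004]
contact_force: [0.4, -2.1, -0.6]
gripper_width: -0.001
grasp_force: 0.0
```

play_rows([
  [-0.02,-0.045,0],
  [0,-0.045,0],
  [0,-0.045,0],
  [0,-0.045,0],
  [0,-0.045,0],
  [0,-0.045,0],
  [0,-0.045,0],
  [0,0,0],
], turn=[0,0,0,0,0,0,0,0])

```text
time: 46.8
tool_pos: [0.5025, -0.2519, 0.223]
tool_rot: [0.001, 0.999, -0.051, 0.0]
contact_force: [-0.2, 0.3, -0.1]
gripper_width: -0.003
grasp_force: 0.0
```

```bash
python3 - <<'E'
from h import *
s=state();print(s['tool_pos'],s['contact_force'])
t=snap('top')
cv2.imwrite('pics/fin.png',cv2.resize(t[140:290,110:400],(800,414),interpolation=cv2.INTER_CUBIC)[:,:,::-1])
E
```

```text
[ 0.50245523 -0.25194666  0.22298132] [-0.20022683  0.26927295 -0.14469692]
```

View pics/fin.png

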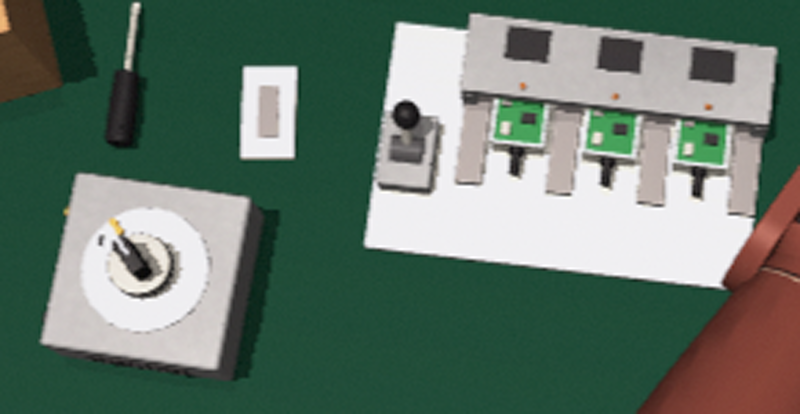

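```bash
python3 -c "
from plant import *
print(job_done())"
```

```text
the job is handed in; nothing more can be done
None
```

The job is handed in at about 47 s on the robot's clock: the dial points at the preset tab, the lock ring was turned to its hard stop, all three modules are home against the stop, and the switch is thrown to the far side. I don't have the judge's verdict.

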